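# Find where the desk fan's blades rub and press the guard wire clear

## Task

The desk fan's rear wire guard has been knocked up a little somewhere under the blades, and the yellow balancing clip on one blade's low edge rubs there once a turn. Turn the blades gently by hand until you feel the drag rise where the clip rubs, swing the clip on past that place and press the knocked wires there down level with the rest of the guard, then turn the blades again to check that they run clear and leave them standing still. Do not force the blades or the guard, and leave the other things on the table alone.

Things in the scene. Friction and masses are not known exactly. Their poses are not given: they have to be found in the camera images.
- fan: White desk fan, fixed on the table, head tilted to face straight up, front guard off. Origin: centre of the base's underside, on the table under the blades' axis; z up along that axis. -x is the fan's front, where the base with the control knob runs out 160 mm. A yoke arm stands at each side (y +150 and -150 mm), 140 mm high.
- guard: Rear wire guard under the blades, wires too close for a finger to pass. Origin: on the blades' axis, level with the wires' top (115 mm above the table); axes as the fan's. Floor flat to 112 mm radius, gives 1 mm under 10 N; rim (124 mm radius) 36 mm above it. Somewhere, within 2.5 rad either side of -x, it is knocked up into a low dome, 30 mm across, centre at 92 mm radius; hard to see.
- blades: Blue wheel of three blades, 200 mm across, turning about the vertical axis. Origin: on the axis, level with the guard's wires; x turns with it, towards the clip. Hub 48 mm across, top 39 mm above the guard (bare shaft end 54 mm). Each blade is a flat plate 2.4 mm thick, 20 to 100 mm radius, 62 mm wide, pitched 24 degrees, low edge 6 mm above the guard. Sprung end play up the shaft: 4 N per mm.
- clip (a point): Underside of the yellow balancing clip (16 mm long, 14 mm wide, up to 15 mm above the guard), at 92 mm radius on the low, leading edge of the first blade, on the wheel's x direction. It runs 2 mm above the guard and is the only part that can rub: it starts to rub about 0.12 rad before the dome's centre and leaves it as far beyond. Not to be taken off.
- high_edge (a point): Point on the high, trailing edge of the first blade at 71 mm radius, 41.5 degrees clockwise of the clip; the other blades' lie 120 and 240 degrees round. This edge is 34 mm above the guard with nothing under it: straight, parallel to and 57 mm (measured level) behind the low edge, rounded off beyond 80 mm radius. Behind it about 60 degrees are free to the next blade's low edge.
- rotor (a joint): Turn of the blade wheel, rad, positive counterclockwise from above (running direction, low edges leading); 0 when the clip lies along the fan's +x. Starts within 0.35 of 0, the clip not on the dome. Turns without end and stays where it is left; bearing drag 0.012 N m, the rub adds up to 0.25 N m.
- dent (a joint): How far the knocked-up dome has been pressed down, m: 0 as found (4 mm high), 0.004 level with the rest of the guard, where it comes to a firm stop. It yields at about 9 N and stays where it is pressed; the clip's rub alone does not press it.
- front_guard: The fan's front guard, a flat wire disc 250 mm across, 18 mm high, loose on the table; origin at the centre of its underside. Bystander.
- clamp_nut: Grey plastic nut of the blade wheel, 52 mm across, 30 mm high, loose on the table; origin at the centre of its underside. Bystander.
- screwdriver: Screwdriver lying loose on the table along its own x; origin under its middle. Bystander.
- water_bottle: Water bottle, 66 mm across, 200 mm high, standing on the table; origin at the centre of its underside. Bystander.

How it is judged (in metres and radians):
On the way, in this order (a step that is already met when the one before it is completed fails the run):
1. the blades are turned until the clip rubs on the knocked-up wires (over 1 N between blades and guard for 0.1 s) (contact force between blades and guard above 1 N), for 0.1 s.
2. the knocked-up wires are pressed down at least 2.5 of their 4 mm (value of joint dent above 0.0025 m), for 0.2 s.
3. the blades are turned again (over 0.1 rad/s for 0.1 s) without rubbing ((velocity of joint rotor above 0.1 rad/s or velocity of joint rotor below -0.1 rad/s) and contact force between blades and guard below 0.5 N), for 0.1 s.
At the end, for the whole second after the job is handed in: The knocked-up wires are pressed down to within 1.5 mm of level, the blades stand still and touch the guard nowhere, and the front guard, nut, screwdriver and bottle lie within 20 mm of where they were (value of joint dent above 0.0025 m and contact force between blades and guard below 0.5 N and velocity of joint rotor between -0.05 and 0.05 rad/s and distance of each of front_guard, clamp_nut, screwdriver, water_bottle from where it was at the start of the episode below 0.02 m).
It fails at once if the blades are forced: more than 15 N from the robot on the blade wheel (contact force between any of the fingers, the arm and blades above 15 N).
It fails at once if the guard is forced: more than 30 N from the robot on the guard (contact force between any of the fingers, the arm and guard above 30 N).
It fails at once if a bystander is shoved more than 20 mm (distance of any of front_guard, clamp_nut, screwdriver, water_bottle from where it was at the start of the episode above 0.02 m).
It also fails if it takes over 72 s, if anything falls off the work surface, if the arm or the gripper's body presses on something with over 40 N, if the wrist force passes 120 N, or if a joint passes its speed limit or range.

## Robot

A 6-joint arm with a two-finger parallel gripper is mounted at the origin on the work surface. World frame = base frame: x ahead of the robot, y to its left, z up, the work surface at z = 0. Lengths are in mm, angles in rad, forces in N, time in s.
With the tool pointing down it reaches from about 375 to 900 mm from the base axis. Payload 3.1 kg.
Tool frame: the origin (TCP) lies at the very end of the fingers, on their centre line; the grasp point (between the pads) lies bot.grip_point_offset behind it (bot.grip_point_offset is the distance from the TCP to the grasp point, in mm); x points along the fingers, y is the direction in which the jaws open and shut, and the axes are right-handed (so a half turn about x gives the same grasp; the last joint's range is limited). The gripper opens to 85 mm and grips with 20 to 120 N. Pads are 22 mm wide; open, the fingers measure 114 mm over their backs; the gripper's body (76 mm by 85 mm) begins 54 mm behind the grasp point. The pads swing forward as they close: fully open they stand 13 mm farther back than shut.
Start: joints at [1.077, 0.527, 1.433, -0, 1.181, -0.178], TCP at [194.07, 594.082, 231.31] pointing down, gripper open.
Joint ranges: [-3.08, 3.08], [-0.75, 2.2], [0.22, 2.44], [-1.43, 4.57], [0, 2.65], [-2.85, 2.85]. Speed limits (rad/s): [2.79, 2.79, 3.14, 3.14, 3.14, 3.14].

## Interface

Orientations are given as a rotation vector (axis times angle).
In Python, from bench import bot gives the robot as it stands. The module is installed in compiled form; this text tells all that it offers.
- The arm moves only by the tool drive_tool, never from a script. Its argument "moves" is a list of rows, each a list of 5 numbers: the shift along the tool's x, y, z in cm, then the turn about the tool's x in rad, then the closure, from -1 (fully open) to 1 (shut). In form: [[x, y, z, turn, gripper], ...]. A call has 1 to 20 rows; each row shifts and turns the commanded pose from where the row before left it, along the tool's axes as they then stand; what a row does not reach is not made up. A row lasts 1/8 s, in which the tool goes at most 62.5 mm and 10.7 degrees, less where a joint would pass 70% of its speed; a pose out of reach is approached as far as the arm can. A call is refused whole if a number of a shift passes 6.25 or a number of a turn 0.188, either way. A call with a gripper value outside its range is refused whole. The fingers move at their own pace and stop on an object; "force" is the grip in N (left out, the last holds). Time passes only in rows, so rows that do not move let the fingers close. It gives the time, the measured TCP pose, the force and the opening at its end, in the units of the state.
- bot.read_state(): the state, without advancing time (a new reading comes with each control period).
- bot.capture(name): name is "scene" or "top"; returns a dict with "image" (420x560x3 uint8, red, green, blue), "mtx" (3x3 intrinsics, pixels), "extrinsics" (4x4, takes a point from world to camera coordinates). Camera axes: x right, y down, z forward; pixel columns grow to the right and rows downward; lengths in mm; the calibration is good to about 2 mm. A picture is of the moment at which its call begins. There is no depth.
- bot.finish_job(): hands the job in, once; it reports no verdict.
Trained networks look in a picture, given as the dict that the camera call returned (one of the last four; its "shot" number tells which), for a name from the list of things; names that differ only in an ending like _2 or _b are one class to them, and where a whole thing is asked for, a point or a joint stands for the part that bears it (a point fixed in the world has none). Each returns a list of dicts, best first, with "confidence" (0 to 1); they miss things now and then, are a little off and sometimes report something else, mostly with a low value. They report only what shows in the picture. A call takes as long as a camera call.
- bot.look_for(target, picture): "location" ([x, y, z] in mm, in the coordinates of the camera as it stood for that picture, good to about 4 mm: the middle of the surface that is visible of it).
- bot.tip_of(target, picture): "location" ([x, y, z] in mm, in the coordinates of the camera as it stood for that picture, good to about 4 mm: a listed point, or the origin of a listed thing).
The state is a dict: "time_s": time; "q": joint angles; "qd": joint speeds; "joint_torque": joint torques, N m; "tool_pos": TCP position; "tool_rot": TCP orientation; "ft_force": force on the tool from outside, world axes, zero at the start; "ft_torque": the same for the moment, N m; "finger_gap": finger opening in mm.
Only numpy, scipy, OpenCV 4.12 (cv2) and the standard library are available. Lean on these libraries where they do the work, as an engineer would, in place of code of your own. Each camera call takes 0.05 s, during which the arm holds its last target.

## Working session

There is one attempt and no reset: what is moved stays moved. The work goes in short steps, Python scripts to look and compute and a tool call to move; the robot and the scene stay as the last step left them, time stands still between calls to the robot, and variables do not carry over. Pictures are saved under pics/ and viewed, and the job is handed in when it is done.

Besides the shell and the picture viewer there is one more tool, called by a JSON object that holds its "fn" and its "kwargs". drive_tool: Moves the arm, as the interface text tells. Its arguments: {"type":"object","properties":{"moves":{"type":"array","items":{"type":"array","items":{"type":"number"}}},"force":{"type":"number"}},"required":["moves"]}

```bash
mkdir -p pics; cat > h.py <<'E'
import numpy as np,cv2
from bench import bot
from scipy.spatial.transform import Rotation as R
def shot(n,f):
    p=bot.capture(n); cv2.imwrite(f'pics/{f}.png',cv2.cvtColor(p['image'],cv2.COLOR_RGB2BGR)); return p
def w(p,l):
    E=np.array(p['extrinsics']); return E[:3,:3].T@(np.array(l)-E[:3,3])
def px(p,P):
    E=np.array(p['extrinsics']); c=E[:3,:3]@np.array(P)+E[:3,3]; u=np.array(p['mtx'])@c; return u[:2]/u[2]
def ray(p,u,v,z):
    E=np.array(p['extrinsics']); o=-E[:3,:3].T@E[:3,3]; d=E[:3,:3].T@np.linalg.solve(np.array(p['mtx']),[u,v,1]); return o+d*(z-o[2])/d[2]
E
python3 - <<'E'
from h import *
np.set_printoptions(precision=1,suppress=True)
for n in ['scene','top']:
    p=shot(n,n+'0'); E=np.array(p['extrinsics']);print(n,-E[:3,:3].T@E[:3,3])
    for t in ['fan','guard','blades','clip','high_edge','front_guard','clamp_nut','screwdriver','water_bottle']:
        for r in bot.tip_of(t,p)[:3]: print(t,round(r['confidence'],2),w(p,r['location']),px(p,w(p,r['location'])))
s=bot.read_state();print(s);print(bot.grip_point_offset)
E
```

```text
scene [ 833.3 -468.3  925.3]
fan 0.93 [586.8 -82.9   0.6] [274.8 282.6]
guard 0.64 [588.8 -85.3 119.4] [275.1 259.3]
blades 0.75 [584.1 -79.1 115.1] [274.8 257.2]
clip 0.59 [ 676.5 -107.5  118.7] [304.7 287.3]
high_edge 0.56 [ 626.7 -146.3  148.9] [274.6 283.3]
front_guard 0.71 [561.9 442.6  -1.4] [360.6 147.5]
clamp_nut 0.65 [344.4 219.9   1.4] [261.2 163.6]
clamp_nut 0.2 [587.1 -87.3 115.9] [273.9 260.4]
screwdriver 0.73 [ 371.1 -352.1   -2.1] [130.  327.6]
screwdriver 0.18 [587.2 -84.4 117. ] [274.7 259.2]
water_bottle 0.69 [ 676.4 -347.7   -1.6] [241.5 404.8]
top [ 293.    41.6 1334.2]
fan 0.87 [586.1 -85.9   3.4] [329.3 186.7]
guard 0.74 [586.7 -90.4 115.6] [335.4 176.3]
blades 0.86 [588.7 -86.  116.2] [333.6 175.4]
blades 0.23 [ 626.3 -144.9  152.6] [359.8 155.9]
clip 0.9 [ 679.5 -105.5  116. ] [340.6 139. ]
high_edge 0.92 [ 629.8 -140.9  149.2] [357.9 154.9]
front_guard 0.95 [558.8 447.6  -0.8] [125.2 199.1]
clamp_nut 0.7 [347.  223.2   3.7] [209.7 279.9]
screwdriver 0.83 [ 375.1 -351.5    1.9] [435.6 266.8]
water_bottle 0.77 [ 672.7 -346.8    0.1] [427.1 154. ]
water_bottle 0.64 [ 376.  -349.3    1.7] [434.6 266.5]
{'time_s': 1.0, 'q': array([ 1.1,  0.5,  1.4, -0. ,  1.2, -0.2]), 'qd': array([-0.,  0.,  0.,  0.,  0., -0.]), 'joint_torque': array([ -0. , -44.2, -17.8,  -0. ,   0. ,   0. ]), 'tool_pos': array([194.1, 594.1, 231.3]), 'tool_rot': array([ 0.2,  1.6, -0.2]), 'ft_force': array([-0.1,  0. ,  0.1]), 'ft_torque': array([ 0.,  0., -0.]), 'finger_gap': 85.09535134085283}
18.700000000000003
```

```bash
python3 - <<'E'
import cv2
for n,(x0,y0,x1,y1) in dict(scene=(180,170,380,360),top=(240,90,440,240)).items():
    i=cv2.imread(f'pics/{n}0.png'); c=i[y0:y1,x0:x1]; cv2.imwrite(f'pics/{n}0c.png',cv2.resize(c,None,fx=600/(y1-y0)if n=='scene' else 4,fy=600/(y1-y0) if n=='scene' else 4,interpolation=cv2.INTER_CUBIC))
E
```

```text
(no output)
```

View pics/scene0.png

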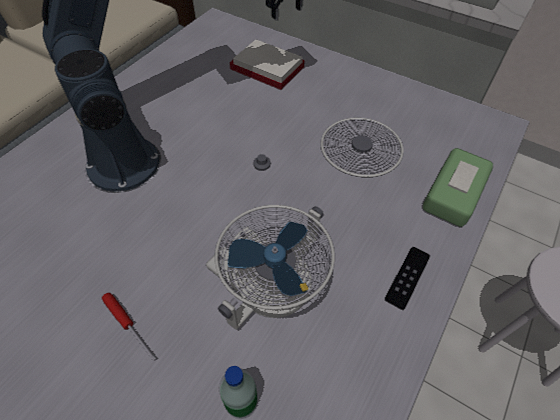

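View pics/top0.png

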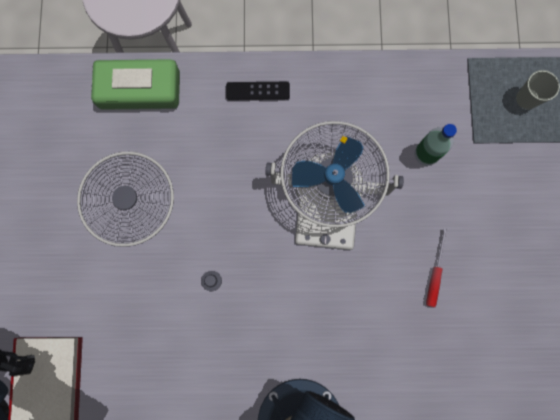

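```bash
sleep 1
```

```text
(no output)
```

View pics/top0c.png

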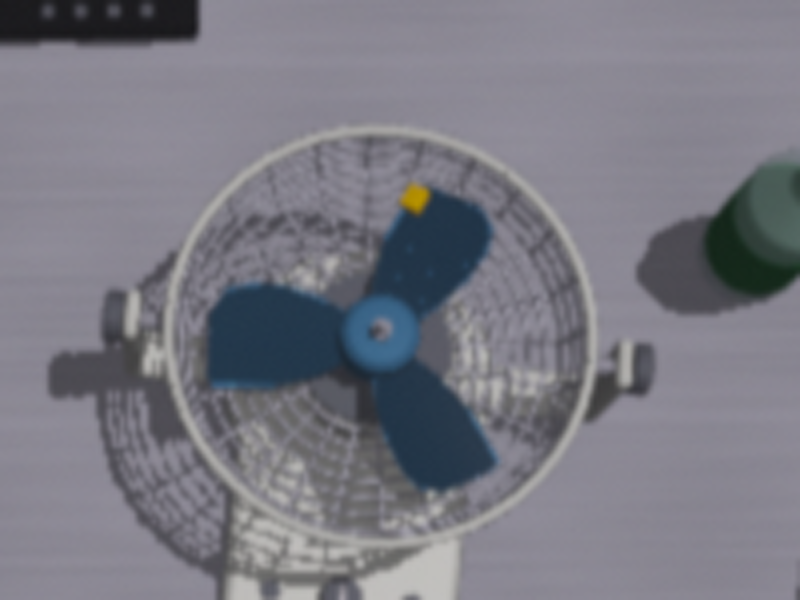

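View pics/scene0c.png

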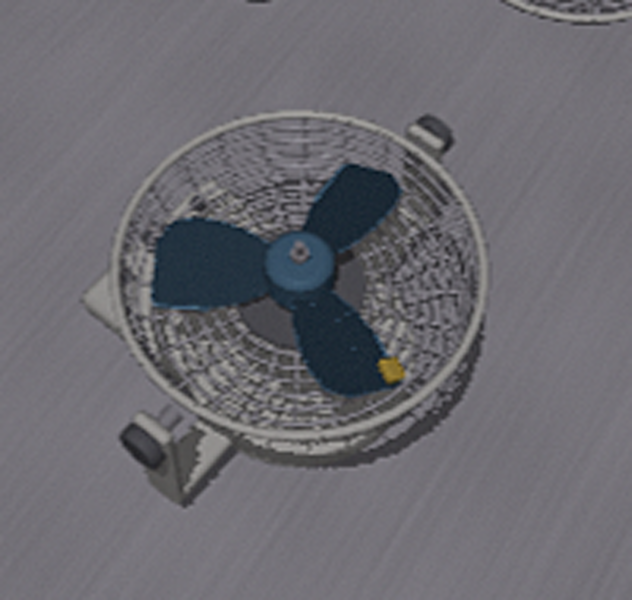

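```bash
python3 - <<'E'
from h import *
s=bot.read_state();M=R.from_rotvec(s['tool_rot']).as_matrix();print(M.round(3),np.arctan2(M[1,1],M[0,1]),s['q'],s['ft_force'])
for i in range(3):
    p=bot.capture('top');q=bot.capture('scene')
    for n,c in(('t',p),('s',q)):
        print(n,[(t,round(r[0]['confidence'],2),w(c,r[0]['location']).round(1)) for t in ['fan','blades','clip','high_edge'] if (r:=bot.tip_of(t,c))])
for u,v in [(270,169),(400,181)]: print(ray(p,u,v,130))
print(bot.read_state()['ft_force'],bot.read_state()['time_s'])
E
```

```text
[[ 0.     0.311  0.951]
 [-0.     0.951 -0.311]
 [-1.    -0.     0.   ]] 1.2549863958245773 [ 1.07648373e+00  5.27474155e-01  1.43269703e+00 -1.77159436e-05
  1.18142690e+00 -1.78495944e-01] [-0.11817215  0.00528129  0.07295781]
t [('fan', 0.76, array([585.7, -85.8,   1.8])), ('blades', 0.77, array([590.8, -88.5, 115.8])), ('clip', 0.75, array([ 678.3, -103.3,  114. ])), ('high_edge', 0.65, array([ 629.1, -144.7,  151.8]))]
s [('fan', 0.65, array([587.7, -87.9,   1.2])), ('blades', 0.82, array([585.8, -84.1, 117.2])), ('clip', 0.94, array([ 674. , -109.5,  121.4])), ('high_edge', 0.87, array([ 625.4, -144.5,  151.5]))]
t [('fan', 0.85, array([586.1, -85.9,   2.3])), ('blades', 0.86, array([587.9, -88.5, 119.4])), ('clip', 0.95, array([ 675.6, -106.8,  113.8])), ('high_edge', 0.74, array([ 628.1, -141.8,  150.1]))]
s [('fan', 0.61, array([ 5.882e+02, -8.810e+01,  1.000e-01])), ('blades', 0.76, array([584.5, -82. , 117.3])), ('clip', 0.61, array([ 676.8, -111. ,  120.5])), ('high_edge', 0.74, array([ 626.3, -146.6,  146.6]))]
t [('fan', 0.6, array([586.3, -87.4,   3.5])), ('blades', 0.93, array([589.2, -85. , 115.7])), ('clip', 0.88, array([ 677.5, -103.8,  114.7])), ('high_edge', 0.85, array([ 626.8, -142.9,  150. ]))]
s [('fan', 0.8, array([588.5, -88.9,  -1.9])), ('blades', 0.58, array([585. , -82.9, 116. ])), ('clip', 0.96, array([ 675.2, -107.9,  118.1])), ('high_edge', 0.63, array([ 625.8, -143.4,  149.9]))]
[602.56436978  66.13210972 130.        ]
[ 570.3800076  -241.37789019  130.        ]
[-0.82618713  0.18974944 -0.27135074] 2.5
```

{"fn": "drive_tool", "kwargs": {"moves": [[0, -3.28, 3.5, 0, 1], [0, -3.28, 3.5, 0, 1], [0, -3.28, 3.5, 0, 1], [0, -3.28, 3.5, 0, 1], [0, -3.28, 3.5, 0, 1], [0, -3.28, 3.5, 0, 1], [0, -3.28, 3.5, 0, 1], [0, -3.28, 3.5, 0, 1], [0, -3.28, 3.5, 0, 1], [0, -3.28, 3.5, 0, 1], [0, -3.28, 3.5, 0, 1], [0, -3.28, 3.5, 0, 1], [0, -3.28, 3.5, 0, 1], [0, -3.28, 3.5, 0, 1], [0, -3.28, 3.5, 0, 1], [0, -3.28, 3.5, 0, 1], [0, -3.28, 3.5, 0, 1], [0, -3.28, 3.5, 0, 1]]}}

```text
time_s: 4.75
tool_pos: [610.2, -164.3, 231.4]
tool_rot: [0.248, 1.556, -0.248]
ft_force: [0.9, 0.8, 0.9]
finger_gap: 0.3
```

{"fn": "drive_tool", "kwargs": {"moves": [[0, 0, 0, 0.187, 1], [0, 0, 0, 0.187, 1], [0, 0, 0, 0.187, 1], [0, 0, 0, 0.187, 1], [0, 0, 0, 0.187, 1], [0, 0, 0, 0.187, 1], [0, 0, 0, 0.187, 1], [0, 0, 0, 0.187, 1], [0, 0, 0, 0.187, 1], [0, 0, 0, 0.187, 1], [0, 0, 0, 0.187, 1], [0, 0, 0, 0.187, 1], [0, 0, 0, 0.187, 1], [0, 0, 0, 0.187, 1], [0, 0, 0, 0.187, 1], [0, 0, 0, 0.187, 1], [0, 0, 0, 0.187, 1], [0, 0, 0, 0.187, 1]]}}

```text
time_s: 7.0
tool_pos: [609.6, -162.8, 231.3]
tool_rot: [-1.913, 0.536, 1.913]
ft_force: [0.2, 0.2, 0.6]
finger_gap: 0.2
```

```bash
cat >> h.py <<'E'
C=np.array([587,-86.3])
def st():
    s=bot.read_state();M=R.from_rotvec(s['tool_rot']).as_matrix();psi=np.arctan2(M[1,1],M[0,1])
    r=s['tool_pos'][:2]-C
    print('t',round(s['time_s'],2),'pos',s['tool_pos'].round(1),'psi',round(psi,3),'tilt',M[2,0].round(4),'q1,6',s['q'][[0,5]].round(2),'F',s['ft_force'].round(2),'gap',round(s['finger_gap'],1),'polar',np.hypot(*r).round(1),np.arctan2(r[1],r[0]).round(3)); return s,psi,M
E
python3 - <<'E'
from h import *
st(); shot('top','a1')
E
```

```text
t 7.0 pos [ 609.6 -162.8  231.3] psi -2.117 tilt -1.0 q1,6 [-0.44  1.68] F [0.21 0.25 0.63] gap 0.2 polar 79.7 -1.284
```

View pics/a1.png

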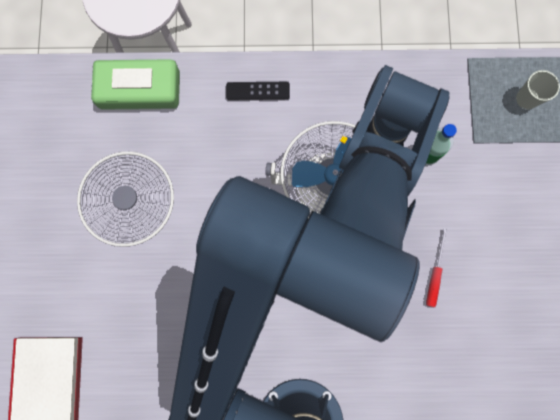

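{"fn": "drive_tool", "kwargs": {"moves": [[2, 0, 0, 0, 1], [2, 0, 0, 0, 1], [2, 0, 0, 0, 1], [2, 0, 0, 0, 1], [1.6, 0, 0, 0, 1], [0, 0, 0, 0, 1]]}}

```text
time_s: 7.8
tool_pos: [608.7, -162.4, 133.9]
tool_rot: [-1.914, 0.529, 1.92]
ft_force: [-0.2, -0.1, -0.4]
finger_gap: -0.1
```

```bash
python3 - <<'E'
from h import *
st(); p=shot('scene','a2'); i=cv2.imread('pics/a2.png')[150:380,160:420]; cv2.imwrite('pics/a2c.png',cv2.resize(i,None,fx=2.6,fy=2.6,interpolation=cv2.INTER_CUBIC))
for t in ['clip','high_edge']:
  for r in bot.tip_of(t,p)[:3]: print(t,r['confidence'],w(p,r['location']))
E
```

```text
t 7.8 pos [ 608.7 -162.4  133.9] psi -2.11 tilt -1.0 q1,6 [-0.44  1.67] F [-0.21 -0.11 -0.42] gap -0.1 polar 79.2 -1.293
clip 0.58 [ 675.89277968 -107.27609665  118.44389442]
clip 0.33 [344.30775179 220.93919756  -0.83741144]
high_edge 0.59 [ 627.47967893 -145.66372806  149.84614642]
```

View pics/a2c.png

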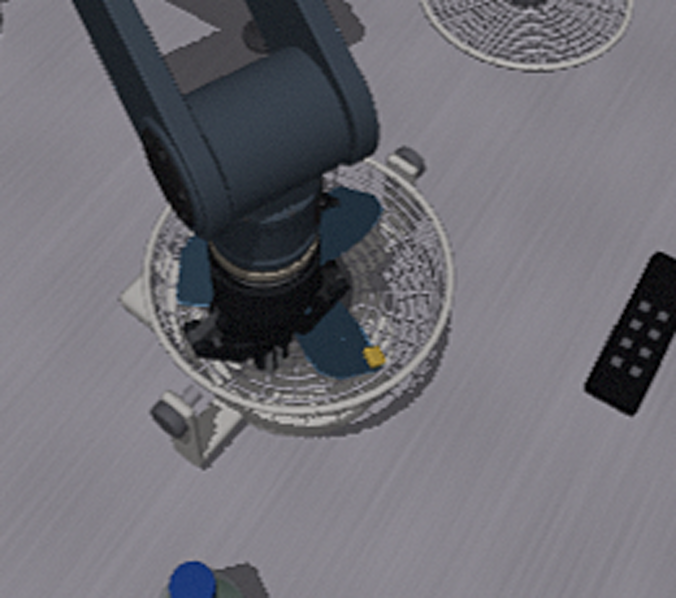

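{"fn": "drive_tool", "kwargs": {"moves": [[0, -0.35, 0, 0, 1], [0, -0.35, 0, 0, 1], [0, -0.3, 0, 0, 1], [0, -0.356, -0.248, -0.06, 1], [0, -0.356, -0.248, -0.06, 1], [0, -0.356, -0.248, -0.06, 1], [0, -0.356, -0.248, -0.06, 1], [0, -0.356, -0.248, -0.06, 1]]}}

```text
time_s: 8.95
tool_pos: [633.4, -142.8, 135.4]
tool_rot: [-2.095, 0.251, 2.095]
ft_force: [0.1, -0.7, 0.7]
finger_gap: 0.1
```

```bash
cat > v.py <<'E'
import sys
from h import *
st(); p=shot('scene',sys.argv[1]); i=cv2.imread(f'pics/{sys.argv[1]}.png')[150:380,160:420]; cv2.imwrite(f'pics/{sys.argv[1]}c.png',cv2.resize(i,None,fx=2.6,fy=2.6,interpolation=cv2.INTER_CUBIC))
for n in ['scene','top']:
 p=p if n=='scene' else bot.capture(n)
 for t in ['clip','high_edge']:
  for r in bot.tip_of(t,p)[:2]:
   l=w(p,r['location']); a=l[:2]-C; print(n,t,round(r['confidence'],2),l.round(1),'r,ang',np.hypot(*a).round(1),np.arctan2(a[1],a[0]).round(3))
E
python3 v.py a3
```

```text
t 8.95 pos [ 633.4 -142.8  135.4] psi -1.809 tilt -1.0 q1,6 [-0.39  1.42] F [ 0.13 -0.72  0.66] gap 0.1 polar 73.1 -0.883
scene clip 0.96 [676.  -85.  119.6] r,ang 89.0 0.015
scene high_edge 0.63 [ 643.2 -132.8  150.6] r,ang 73.0 -0.691
top clip 0.55 [ 674.2 -346.1   -1.1] r,ang 274.0 -1.247
top clip 0.42 [682.8 -80.7 115.2] r,ang 96.0 0.058
```

View pics/a3c.png

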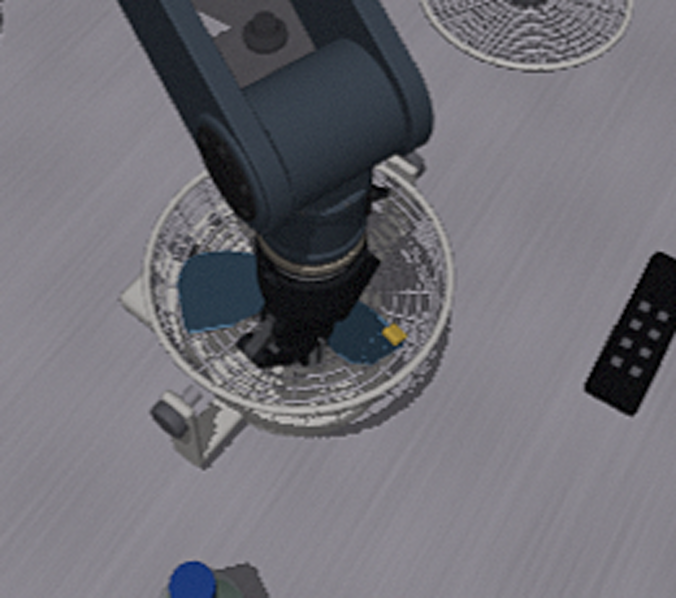

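{"fn": "drive_tool", "kwargs": {"moves": [[0, -0.356, -0.248, -0.06, 1], [0, -0.356, -0.248, -0.06, 1], [0, -0.356, -0.248, -0.06, 1], [0, -0.356, -0.248, -0.06, 1]]}}

```text
time_s: 9.75
tool_pos: [645.1, -130.6, 135.3]
tool_rot: [2.221, 0.001, -2.221]
ft_force: [0.2, -0.2, -0.3]
finger_gap: 0.4
```

{"fn": "drive_tool", "kwargs": {"moves": [[0, -0.356, -0.248, -0.06, 1], [0, -0.356, -0.248, -0.06, 1]]}}

```text
time_s: 10.0
tool_pos: [649.9, -123.4, 135.3]
tool_rot: [2.159, 0.13, -2.159]
ft_force: [-0.6, 0.3, -0.0]
finger_gap: 0.4
```

{"fn": "drive_tool", "kwargs": {"moves": [[0, -0.356, -0.248, -0.06, 1], [0, -0.356, -0.248, -0.06, 1]]}}

```text
time_s: 10.25
tool_pos: [653.8, -115.6, 135.4]
tool_rot: [2.094, 0.253, -2.093]
ft_force: [0.3, -0.3, 0.1]
finger_gap: 0.0
```

{"fn": "drive_tool", "kwargs": {"moves": [[0, -0.356, -0.248, -0.06, 1], [0, -0.356, -0.248, -0.06, 1]]}}

```text
time_s: 10.5
tool_pos: [656.7, -107.4, 135.4]
tool_rot: [2.025, 0.369, -2.024]
ft_force: [0.5, -0.5, -0.2]
finger_gap: 0.1
```

{"fn": "drive_tool", "kwargs": {"moves": [[0, -0.356, -0.248, -0.06, 1], [0, -0.356, -0.248, -0.06, 1]]}}

```text
time_s: 10.75
tool_pos: [658.6, -98.9, 135.4]
tool_rot: [1.953, 0.479, -1.952]
ft_force: [0.3, 1.0, 0.7]
finger_gap: 0.0
```

{"fn": "drive_tool", "kwargs": {"moves": [[0, -0.356, -0.248, -0.06, 1], [0, -0.356, -0.248, -0.06, 1]]}}

```text
time_s: 11.0
tool_pos: [659.5, -90.3, 135.4]
tool_rot: [1.879, 0.582, -1.878]
ft_force: [0.5, -1.3, 0.1]
finger_gap: 0.2
```

```bash
python3 v.py a4
```

```text
t 11.0 pos [659.5 -90.3 135.4] psi -0.97 tilt -1.0 q1,6 [-0.3   0.67] F [ 0.48 -1.32  0.12] gap 0.2 polar 72.6 -0.055
scene clip 0.56 [646.5 -14.6 117.3] r,ang 93.2 0.878
scene high_edge 0.86 [656.4 -80.2 152.6] r,ang 69.7 0.087
scene high_edge 0.7 [ 369.6 -350.3   -2.5] r,ang 341.9 -2.26
```

{"fn": "drive_tool", "kwargs": {"moves": [[0, -0.356, -0.248, -0.06, 1], [0, -0.356, -0.248, -0.06, 1]]}}

```text
time_s: 11.55
tool_pos: [659.2, -81.8, 135.3]
tool_rot: [1.802, 0.679, -1.802]
ft_force: [0.2, -0.5, -0.4]
finger_gap: 0.2
```

{"fn": "drive_tool", "kwargs": {"moves": [[0, -0.356, -0.248, -0.06, 1], [0, -0.356, -0.248, -0.06, 1]]}}

```text
time_s: 11.8
tool_pos: [658.0, -73.1, 135.3]
tool_rot: [1.724, 0.77, -1.723]
ft_force: [0.5, -0.9, -0.0]
finger_gap: 0.1
```

{"fn": "drive_tool", "kwargs": {"moves": [[0, -0.356, -0.248, -0.06, 1], [0, -0.356, -0.248, -0.06, 1]]}}

```text
time_s: 12.05
tool_pos: [655.9, -64.7, 135.4]
tool_rot: [1.643, 0.856, -1.642]
ft_force: [0.9, 0.0, -0.1]
finger_gap: 0.1
```

{"fn": "drive_tool", "kwargs": {"moves": [[0, -0.356, -0.248, -0.06, 1], [0, -0.356, -0.248, -0.06, 1]]}}

```text
time_s: 12.3
tool_pos: [652.6, -56.7, 135.4]
tool_rot: [1.561, 0.936, -1.56]
ft_force: [-0.1, -0.3, -0.3]
finger_gap: 0.2
```

{"fn": "drive_tool", "kwargs": {"moves": [[0, -0.356, -0.248, -0.06, 1], [0, -0.356, -0.248, -0.06, 1]]}}

```text
time_s: 12.55
tool_pos: [648.4, -49.0, 135.4]
tool_rot: [1.477, 1.01, -1.476]
ft_force: [0.3, 0.0, 0.8]
finger_gap: 0.1
```

{"fn": "drive_tool", "kwargs": {"moves": [[0, -0.356, -0.248, -0.06, 1], [0, -0.356, -0.248, -0.06, 1]]}}

```text
time_s: 12.8
tool_pos: [643.4, -42.0, 135.4]
tool_rot: [1.391, 1.08, -1.39]
ft_force: [0.7, 0.4, -0.3]
finger_gap: 0.2
```

{"fn": "drive_tool", "kwargs": {"moves": [[0, -0.356, -0.248, -0.06, 1], [0, -0.356, -0.248, -0.06, 1]]}}

```text
time_s: 13.05
tool_pos: [637.5, -35.6, 135.4]
tool_rot: [1.305, 1.144, -1.304]
ft_force: [0.8, -0.2, -0.3]
finger_gap: 0.1
```

```bash
python3 v.py a5
```

```text
t 13.05 pos [637.5 -35.6 135.4] psi -0.13 tilt -1.0 q1,6 [-0.23 -0.1 ] F [ 0.83 -0.23 -0.29] gap 0.1 polar 71.6 0.788
scene clip 0.92 [572.    3.9 119.9] r,ang 91.5 1.736
scene high_edge 0.93 [627.  -25.7 152.1] r,ang 72.6 0.987
```

{"fn": "drive_tool", "kwargs": {"moves": [[0, -0.356, -0.248, -0.06, 1], [0, -0.356, -0.248, -0.06, 1]]}}

```text
time_s: 13.6
tool_pos: [631.0, -30.0, 135.3]
tool_rot: [1.217, 1.204, -1.216]
ft_force: [0.6, 0.1, -0.4]
finger_gap: 0.4
```

{"fn": "drive_tool", "kwargs": {"moves": [[0, -0.356, -0.248, -0.06, 1], [0, -0.356, -0.248, -0.06, 1]]}}

```text
time_s: 13.85
tool_pos: [623.8, -25.1, 135.3]
tool_rot: [1.128, 1.259, -1.127]
ft_force: [1.0, -0.6, -1.3]
finger_gap: -0.2
```

{"fn": "drive_tool", "kwargs": {"moves": [[0, -0.356, -0.248, -0.06, 1], [0, -0.356, -0.248, -0.06, 1]]}}

```text
time_s: 14.1
tool_pos: [616.1, -21.1, 135.4]
tool_rot: [1.038, 1.309, -1.038]
ft_force: [-0.3, 1.1, 0.2]
finger_gap: 0.2
```

{"fn": "drive_tool", "kwargs": {"moves": [[0, -0.356, -0.248, -0.06, 1], [0, -0.356, -0.248, -0.06, 1]]}}

```text
time_s: 14.35
tool_pos: [607.9, -18.1, 135.4]
tool_rot: [0.948, 1.354, -0.947]
ft_force: [0.3, 0.4, -0.5]
finger_gap: -0.1
```

{"fn": "drive_tool", "kwargs": {"moves": [[0, -0.356, -0.248, -0.06, 1], [0, -0.356, -0.248, -0.06, 1]]}}

```text
time_s: 14.6
tool_pos: [599.4, -16.2, 135.4]
tool_rot: [0.857, 1.395, -0.856]
ft_force: [0.4, -0.0, 0.2]
finger_gap: 0.2
```

{"fn": "drive_tool", "kwargs": {"moves": [[0, -0.356, -0.248, -0.06, 1], [0, -0.356, -0.248, -0.06, 1]]}}

```text
time_s: 14.85
tool_pos: [590.8, -15.2, 135.4]
tool_rot: [0.765, 1.432, -0.764]
ft_force: [-0.1, 0.5, -0.1]
finger_gap: 0.1
```

```bash
python3 v.py a6
```

```text
t 14.85 pos [590.8 -15.2 135.4] psi 0.59 tilt -1.0 q1,6 [-0.21 -0.8 ] F [-0.11  0.53 -0.11] gap 0.1 polar 71.2 1.518
scene clip 0.83 [514.7 -27.8 120. ] r,ang 93.0 2.461
scene clip 0.66 [588.  -85.5 116.9] r,ang 1.3 0.725
scene high_edge 0.83 [576.8 -16.2 149.1] r,ang 70.9 1.715
```

{"fn": "drive_tool", "kwargs": {"moves": [[0, -0.356, -0.248, -0.06, 1], [0, -0.356, -0.248, -0.06, 1]]}}

```text
time_s: 15.4
tool_pos: [582.3, -15.4, 135.3]
tool_rot: [0.672, 1.464, -0.672]
ft_force: [0.3, -0.5, -0.3]
finger_gap: -0.2
```

{"fn": "drive_tool", "kwargs": {"moves": [[0, -0.356, -0.248, -0.06, 1], [0, -0.356, -0.248, -0.06, 1]]}}

```text
time_s: 15.65
tool_pos: [573.6, -16.5, 135.4]
tool_rot: [0.579, 1.491, -0.579]
ft_force: [1.5, 0.3, 0.1]
finger_gap: -0.2
```

{"fn": "drive_tool", "kwargs": {"moves": [[0, -0.356, -0.248, -0.06, 1], [0, -0.356, -0.248, -0.06, 1]]}}

```text
time_s: 15.9
tool_pos: [565.2, -18.7, 135.4]
tool_rot: [0.486, 1.515, -0.486]
ft_force: [-0.2, 0.1, -0.5]
finger_gap: 0.0
```

{"fn": "drive_tool", "kwargs": {"moves": [[0, -0.356, -0.248, -0.06, 1], [0, -0.356, -0.248, -0.06, 1]]}}

```text
time_s: 16.15
tool_pos: [557.1, -21.8, 135.4]
tool_rot: [0.392, 1.534, -0.392]
ft_force: [-0.2, 1.0, -0.1]
finger_gap: 0.0
```

{"fn": "drive_tool", "kwargs": {"moves": [[0, -0.356, -0.248, -0.06, 1], [0, -0.356, -0.248, -0.06, 1]]}}

```text
time_s: 16.4
tool_pos: [549.5, -25.9, 135.4]
tool_rot: [0.298, 1.55, -0.298]
ft_force: [-0.2, 0.8, 0.7]
finger_gap: -0.1
```

{"fn": "drive_tool", "kwargs": {"moves": [[0, -0.356, -0.248, -0.06, 1], [0, -0.356, -0.248, -0.06, 1]]}}

```text
time_s: 16.65
tool_pos: [542.4, -30.9, 135.4]
tool_rot: [0.204, 1.56, -0.205]
ft_force: [0.7, 0.5, -0.0]
finger_gap: 0.1
```

{"fn": "drive_tool", "kwargs": {"moves": [[0, -0.356, -0.248, -0.06, 1], [0, -0.356, -0.248, -0.06, 1]]}}

```text
time_s: 16.9
tool_pos: [536.0, -36.7, 135.4]
tool_rot: [0.11, 1.567, -0.11]
ft_force: [-0.3, 0.4, 0.3]
finger_gap: 0.4
```

```bash
python3 v.py a7
```

```text
t 16.9 pos [536.  -36.7 135.4] psi 1.43 tilt -1.0 q1,6 [-0.28 -1.71] F [-0.29  0.39  0.27] gap 0.4 polar 71.2 2.37
scene clip 0.59 [ 493.8 -106.2  118.7] r,ang 95.3 -2.931
scene high_edge 0.86 [523.4 -50.4 147.9] r,ang 73.0 2.628
scene high_edge 0.3 [562.1 445.1   1.1] r,ang 532.0 1.618
```

{"fn": "drive_tool", "kwargs": {"moves": [[0, -0.356, -0.248, -0.06, 1], [0, -0.356, -0.248, -0.06, 1]]}}

```text
time_s: 17.45
tool_pos: [530.2, -42.9, 135.3]
tool_rot: [0.016, 1.57, -0.016]
ft_force: [0.8, 0.1, 0.1]
finger_gap: -0.2
```

{"fn": "drive_tool", "kwargs": {"moves": [[0, -0.356, -0.248, -0.06, 1], [0, -0.356, -0.248, -0.06, 1]]}}

```text
time_s: 17.7
tool_pos: [525.2, -50.1, 135.4]
tool_rot: [-0.078, 1.569, 0.078]
ft_force: [-0.2, 0.2, 0.3]
finger_gap: -0.0
```

{"fn": "drive_tool", "kwargs": {"moves": [[0, -0.356, -0.248, -0.06, 1], [0, -0.356, -0.248, -0.06, 1]]}}

```text
time_s: 17.95
tool_pos: [521.2, -57.9, 135.3]
tool_rot: [-0.172, 1.564, 0.172]
ft_force: [0.1, 0.0, -0.7]
finger_gap: 0.3
```

{"fn": "drive_tool", "kwargs": {"moves": [[0, -0.356, -0.248, -0.06, 1], [0, -0.356, -0.248, -0.06, 1]]}}

```text
time_s: 18.2
tool_pos: [518.1, -66.0, 135.3]
tool_rot: [-0.267, 1.554, 0.266]
ft_force: [-0.7, 0.9, 0.4]
finger_gap: 0.1
```

{"fn": "drive_tool", "kwargs": {"moves": [[0, -0.356, -0.248, -0.06, 1], [0, -0.356, -0.248, -0.06, 1]]}}

```text
time_s: 18.45
tool_pos: [516.1, -74.4, 135.4]
tool_rot: [-0.36, 1.54, 0.36]
ft_force: [-0.2, 0.6, 0.4]
finger_gap: 0.0
```

{"fn": "drive_tool", "kwargs": {"moves": [[0, -0.356, -0.248, -0.06, 1], [0, -0.356, -0.248, -0.06, 1]]}}

```text
time_s: 18.7
tool_pos: [515.1, -83.0, 135.3]
tool_rot: [-0.454, 1.522, 0.454]
ft_force: [-0.1, 0.3, 0.1]
finger_gap: 0.0
```

```bash
python3 v.py a8
```

```text
t 18.7 pos [515.1 -83.  135.3] psi 2.15 tilt -1.0 q1,6 [-0.37 -2.52] F [-0.12  0.32  0.14] gap 0.0 polar 72.0 3.096
scene clip 0.56 [ 527.6 -159.4  117.8] r,ang 94.1 -2.253
scene high_edge 0.7 [516.9 -95.6 148.7] r,ang 70.7 -3.009
```

{"fn": "drive_tool", "kwargs": {"moves": [[0, 0.5, 0, 0, 1], [0, 0.5, 0, 0, 1], [0, 0, 0, 0.185, 1], [0, 0, 0, 0.185, 1], [0, 0, 0, 0.185, 1], [0, 0, 0, 0.185, 1], [0, 0, 0, 0.185, 1], [0, 0, 0, 0.185, 1], [0, 0, 0, 0.185, 1], [0, 0, 0, 0.185, 1], [0, 0, 0, 0.185, 1], [0, 0, 0, 0.185, 1], [0, 0, 0, 0.185, 1], [0, 0, 0, 0.185, 1], [0, 0, 0, 0.185, 1], [0, 0, 0, 0.185, 1], [0, 0, 0, 0.185, 1], [0, 0, 0, 0.185, 1], [0, 0, 0, 0.185, 1], [0, 0, 0, 0, 1]]}}

```text
time_s: 21.5
tool_pos: [509.1, -74.3, 135.3]
tool_rot: [1.893, 0.562, -1.894]
ft_force: [-0.2, 0.5, 0.4]
finger_gap: 0.2
```

```bash
python3 v.py a9
```

```text
t 21.5 pos [509.1 -74.3 135.3] psi -0.994 tilt -1.0 q1,6 [-0.36  0.63] F [-0.24  0.49  0.42] gap 0.2 polar 78.8 2.989
scene clip 0.88 [ 529.6 -158.2  117.9] r,ang 92.0 -2.244
scene high_edge 0.59 [ 518.3 -101.8  148.2] r,ang 70.5 -2.919
```

View pics/a9c.png

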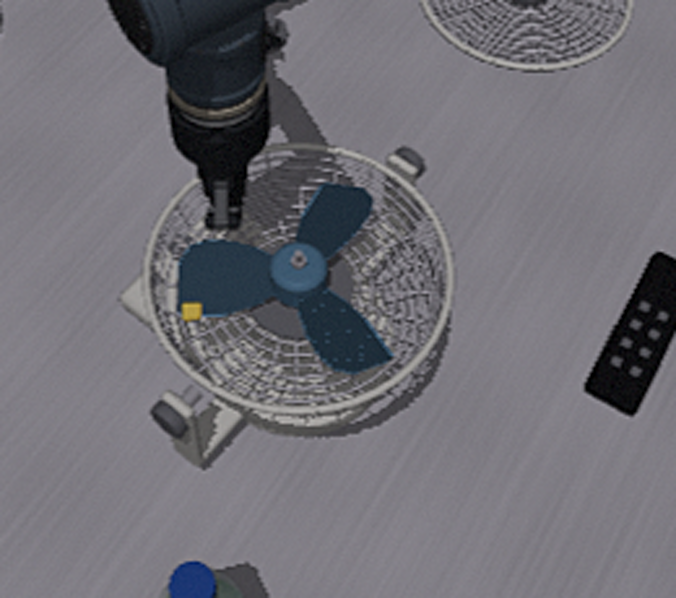

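{"fn": "drive_tool", "kwargs": {"moves": [[0, 0.5, 0, 0, 1], [0, 0.5, 0, 0, 1], [0, 0.356, 0.248, -0.06, 1], [0, 0.356, 0.248, -0.06, 1]]}}

```text
time_s: 22.3
tool_pos: [515.1, -92.2, 135.3]
tool_rot: [1.818, 0.66, -1.817]
ft_force: [1.0, -0.2, -0.1]
finger_gap: -0.2
```

{"fn": "drive_tool", "kwargs": {"moves": [[0, 0.356, 0.248, -0.06, 1], [0, 0.356, 0.248, -0.06, 1]]}}

```text
time_s: 22.55
tool_pos: [516.1, -100.8, 135.3]
tool_rot: [1.739, 0.752, -1.739]
ft_force: [-0.6, 0.5, 0.3]
finger_gap: 0.1
```

{"fn": "drive_tool", "kwargs": {"moves": [[0, 0.356, 0.248, -0.06, 1], [0, 0.356, 0.248, -0.06, 1]]}}

```text
time_s: 22.8
tool_pos: [518.1, -109.3, 135.3]
tool_rot: [1.659, 0.839, -1.659]
ft_force: [-0.0, -0.4, 0.1]
finger_gap: 0.1
```

{"fn": "drive_tool", "kwargs": {"moves": [[0, 0.356, 0.248, -0.06, 1], [0, 0.356, 0.248, -0.06, 1]]}}

```text
time_s: 23.05
tool_pos: [521.1, -117.4, 135.3]
tool_rot: [1.577, 0.92, -1.577]
ft_force: [-0.4, -0.1, 0.0]
finger_gap: 0.2
```

{"fn": "drive_tool", "kwargs": {"moves": [[0, 0.356, 0.248, -0.06, 1], [0, 0.356, 0.248, -0.06, 1]]}}

```text
time_s: 23.3
tool_pos: [525.1, -125.1, 135.3]
tool_rot: [1.493, 0.996, -1.493]
ft_force: [0.4, 0.6, 1.0]
finger_gap: 0.2
```

{"fn": "drive_tool", "kwargs": {"moves": [[0, 0.356, 0.248, -0.06, 1], [0, 0.356, 0.248, -0.06, 1]]}}

```text
time_s: 23.55
tool_pos: [529.9, -132.3, 135.3]
tool_rot: [1.408, 1.067, -1.408]
ft_force: [-0.9, -0.1, 0.5]
finger_gap: 0.1
```

```bash
python3 v.py b0
```

```text
t 23.55 pos [ 529.9 -132.3  135.3] psi -0.274 tilt -1.0 q1,6 [-0.45 -0.18] F [-0.9  -0.06  0.45] gap 0.1 polar 73.3 -2.464
scene clip 0.7 [ 591.2 -178.3  117.8] r,ang 92.1 -1.525
scene high_edge 0.89 [ 544.8 -144.7  149. ] r,ang 72.1 -2.197
```

{"fn": "drive_tool", "kwargs": {"moves": [[0, 0.356, 0.248, -0.06, 1], [0, 0.356, 0.248, -0.06, 1]]}}

```text
time_s: 24.1
tool_pos: [535.2, -138.1, 135.3]
tool_rot: [1.322, 1.133, -1.322]
ft_force: [0.5, 1.3, 0.2]
finger_gap: -0.3
```

{"fn": "drive_tool", "kwargs": {"moves": [[0, 0.356, 0.248, -0.06, 1], [0, 0.356, 0.248, -0.06, 1]]}}

```text
time_s: 24.35
tool_pos: [541.7, -144.0, 135.3]
tool_rot: [1.234, 1.193, -1.235]
ft_force: [-0.3, 0.3, -0.4]
finger_gap: 0.3
```

{"fn": "drive_tool", "kwargs": {"moves": [[0, 0.356, 0.248, -0.06, 1], [0, 0.356, 0.248, -0.06, 1]]}}

```text
time_s: 24.6
tool_pos: [548.8, -149.0, 135.3]
tool_rot: [1.146, 1.249, -1.146]
ft_force: [-0.0, -0.2, -0.2]
finger_gap: 0.0
```

{"fn": "drive_tool", "kwargs": {"moves": [[0, 0.356, 0.248, -0.06, 1], [0, 0.356, 0.248, -0.06, 1]]}}

```text
time_s: 24.85
tool_pos: [556.4, -153.0, 135.2]
tool_rot: [1.056, 1.3, -1.057]
ft_force: [-1.6, 0.0, 0.2]
finger_gap: 0.1
```

{"fn": "drive_tool", "kwargs": {"moves": [[0, 0.356, 0.248, -0.06, 1], [0, 0.356, 0.248, -0.06, 1]]}}

```text
time_s: 25.1
tool_pos: [564.3, -156.2, 135.2]
tool_rot: [0.966, 1.347, -0.966]
ft_force: [-1.6, 1.0, 0.6]
finger_gap: 0.2
```

```bash
python3 v.py b1
```

```text
t 25.1 pos [ 564.3 -156.2  135.2] psi 0.326 tilt -1.0 q1,6 [-0.46 -0.79] F [-1.55  0.99  0.64] gap 0.2 polar 73.5 -1.885
scene clip 0.66 [ 636.6 -160.7  114.8] r,ang 89.4 -0.983
scene high_edge 0.68 [ 577.9 -153.9  149.2] r,ang 68.2 -1.704
top clip 0.22 [587.1 -85.4   5.5] r,ang 0.9 1.471
```

{"fn": "drive_tool", "kwargs": {"moves": [[0, 0.178, 0.127, -0.03, 1], [0, 0.178, 0.127, -0.03, 1]]}}

```text
time_s: 25.65
tool_pos: [567.6, -157.3, 135.2]
tool_rot: [0.92, 1.37, -0.921]
ft_force: [-4.1, -0.7, 2.3]
finger_gap: 0.2
```

{"fn": "drive_tool", "kwargs": {"moves": [[0, 0.178, 0.127, -0.03, 1], [0, 0.178, 0.127, -0.03, 1]]}}

```text
time_s: 25.9
tool_pos: [573.1, -158.5, 135.4]
tool_rot: [0.875, 1.388, -0.875]
ft_force: [-2.2, 0.1, 3.0]
finger_gap: -0.2
```

{"fn": "drive_tool", "kwargs": {"moves": [[0, 0.178, 0.127, -0.03, 1], [0, 0.178, 0.127, -0.03, 1]]}}

```text
time_s: 26.15
tool_pos: [578.4, -159.5, 135.3]
tool_rot: [0.829, 1.405, -0.828]
ft_force: [-0.4, 0.2, -0.2]
finger_gap: 0.0
```

{"fn": "drive_tool", "kwargs": {"moves": [[0, 0.178, 0.127, -0.03, 1], [0, 0.178, 0.127, -0.03, 1]]}}

```text
time_s: 26.4
tool_pos: [582.6, -160.0, 135.4]
tool_rot: [0.783, 1.424, -0.783]
ft_force: [0.0, 0.3, -0.1]
finger_gap: -0.1
```

```bash
python3 v.py b2
```

```text
t 26.4 pos [ 582.6 -160.   135.4] psi 0.566 tilt -1.0 q1,6 [-0.45 -1.02] F [ 0.03  0.29 -0.15] gap -0.1 polar 73.8 -1.631
scene clip 0.56 [ 658.  -147.5  117.6] r,ang 93.7 -0.711
scene high_edge 0.56 [ 598.8 -158.1  150.4] r,ang 72.8 -1.408
top clip 0.65 [ 658.8 -142.8  116.3] r,ang 91.3 -0.667
```

{"fn": "drive_tool", "kwargs": {"moves": [[0, 0.356, 0.248, -0.06, 1], [0, 0.356, 0.248, -0.06, 1], [0, 0.356, 0.248, -0.06, 1], [0, 0.356, 0.248, -0.06, 1], [0, 0.356, 0.248, -0.06, 1], [0, 0.356, 0.248, -0.06, 1], [0, 0.356, 0.248, -0.06, 1], [0, 0.356, 0.248, -0.06, 1], [0, 0.356, 0.248, -0.06, 1], [0, 0.356, 0.248, -0.06, 1], [0, 0.356, 0.248, -0.06, 1], [0, 0.356, 0.248, -0.06, 1], [0, 0.356, 0.248, -0.06, 1], [0, 0.356, 0.248, -0.06, 1], [0, 0.356, 0.248, -0.06, 1], [0, 0.356, 0.248, -0.06, 1], [0, 0.356, 0.248, -0.06, 1], [0, 0.356, 0.248, -0.06, 1], [0, 0.356, 0.248, -0.06, 1], [0, 0, 0, 0, 1]]}}

```text
time_s: 29.2
tool_pos: [650.5, -122.4, 135.3]
tool_rot: [-0.104, 1.568, 0.104]
ft_force: [-0.2, 0.3, 0.3]
finger_gap: -0.3
```

```bash
python3 v.py b3; python3 - <<'E'
from h import *
s,psi,M=st(); 
D=C+92*np.array([np.cos(-.93),np.sin(-.93)]); d=np.r_[D,s['tool_pos'][2]]-s['tool_pos']; print(D,M.T@d/10)
E
```

```text
t 29.2 pos [ 650.5 -122.4  135.3] psi 1.704 tilt -1.0 q1,6 [-0.35 -2.06] F [-0.2   0.35  0.27] gap -0.3 polar 73.0 -0.517
scene clip 0.88 [670.4 -52.2 116.5] r,ang 90.1 0.388
scene high_edge 0.96 [ 657.1 -107.9  152. ] r,ang 73.3 -0.299
top clip 0.4 [673.  -47.1 116.7] r,ang 94.5 0.428
t 29.5 pos [ 650.3 -122.8  135.3] psi 1.703 tilt -1.0 q1,6 [-0.36 -2.06] F [ 0.72 -0.67  0.43] gap -0.1 polar 73.1 -0.522
[ 642.00072637 -160.04903456] [-8.12975916e-05 -3.58680859e+00 -1.31693193e+00]
```

View pics/b3c.png

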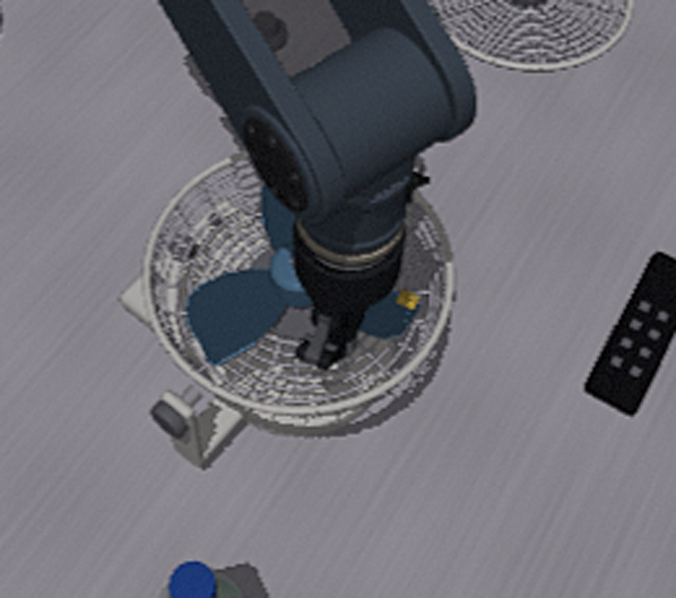

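{"fn": "drive_tool", "kwargs": {"moves": [[0, -0.9, 0, 0, 1], [0, -0.9, 0, 0, 1], [0, -0.9, -0.65, 0, 1], [0, -0.9, -0.65, 0, 1], [0, 0, 0, 0, 1], [0.6, 0, 0, 0, 1], [0.6, 0, 0, 0, 1], [0, 0, 0, 0, 1]]}}

```text
time_s: 30.5
tool_pos: [641.8, -159.4, 122.3]
tool_rot: [-0.104, 1.57, 0.106]
ft_force: [0.2, 0.6, 0.3]
finger_gap: 0.3
```

{"fn": "drive_tool", "kwargs": {"moves": [[0.2, 0, 0, 0, 1], [0.1, 0, 0, 0, 1], [0, 0, 0, 0, 1]]}}

```text
time_s: 30.88
tool_pos: [642.4, -160.0, 120.3]
tool_rot: [-0.105, 1.568, 0.105]
ft_force: [-0.5, -0.6, 0.6]
finger_gap: 0.0
```

{"fn": "drive_tool", "kwargs": {"moves": [[0.1, 0, 0, 0, 1], [0, 0, 0, 0, 1]]}}

```text
time_s: 31.12
tool_pos: [642.3, -160.0, 119.3]
tool_rot: [-0.105, 1.568, 0.105]
ft_force: [0.1, 0.2, -0.1]
finger_gap: -0.2
```

```bash
python3 -c "
from h import *
st()"
```

```text
t 31.12 pos [ 642.3 -160.   119.3] psi 1.704 tilt -1.0 q1,6 [-0.41 -2.12] F [ 0.14  0.19 -0.09] gap -0.2 polar 92.2 -0.927
```

{"fn": "drive_tool", "kwargs": {"moves": [[0.1, 0, 0, 0, 1], [0, 0, 0, 0, 1]]}}

```text
time_s: 31.38
tool_pos: [642.4, -160.1, 118.7]
tool_rot: [-0.105, 1.568, 0.104]
ft_force: [-0.7, 1.0, 2.6]
finger_gap: -0.2
```

{"fn": "drive_tool", "kwargs": {"moves": [[0.1, 0, 0, 0, 1], [0, 0, 0, 0, 1]]}}

```text
time_s: 31.62
tool_pos: [642.5, -160.1, 118.0]
tool_rot: [-0.105, 1.568, 0.104]
ft_force: [-2.0, 0.7, 4.5]
finger_gap: 0.3
```

{"fn": "drive_tool", "kwargs": {"moves": [[0.1, 0, 0, 0, 1], [0, 0, 0, 0, 1]]}}

```text
time_s: 31.88
tool_pos: [642.6, -160.1, 117.6]
tool_rot: [-0.105, 1.568, 0.104]
ft_force: [-2.0, 0.5, 7.8]
finger_gap: 0.1
```

{"fn": "drive_tool", "kwargs": {"moves": [[0.1, 0, 0, 0, 1], [0, 0, 0, 0, 1]]}}

```text
time_s: 32.12
tool_pos: [642.6, -160.1, 116.8]
tool_rot: [-0.105, 1.567, 0.104]
ft_force: [-1.8, 0.5, 8.2]
finger_gap: 0.2
```

{"fn": "drive_tool", "kwargs": {"moves": [[0.1, 0, 0, 0, 1], [0, 0, 0, 0, 1]]}}

```text
time_s: 32.38
tool_pos: [642.6, -160.1, 115.9]
tool_rot: [-0.105, 1.567, 0.104]
ft_force: [-2.3, 1.3, 9.4]
finger_gap: -0.2
```

{"fn": "drive_tool", "kwargs": {"moves": [[0.1, 0, 0, 0, 1], [0, 0, 0, 0, 1]]}}

```text
time_s: 32.62
tool_pos: [642.5, -160.1, 115.0]
tool_rot: [-0.105, 1.567, 0.104]
ft_force: [-2.8, 1.7, 8.9]
finger_gap: -0.0
```

{"fn": "drive_tool", "kwargs": {"moves": [[0.1, 0, 0, 0, 1], [0, 0, 0, 0, 1]]}}

```text
time_s: 32.88
tool_pos: [642.5, -160.1, 114.7]
tool_rot: [-0.105, 1.567, 0.104]
ft_force: [-3.7, 1.2, 11.6]
finger_gap: 0.6
```

{"fn": "drive_tool", "kwargs": {"moves": [[0.08, 0, 0, 0, 1], [0, 0, 0, 0, 1]]}}

```text
time_s: 33.12
tool_pos: [642.6, -160.1, 114.5]
tool_rot: [-0.105, 1.567, 0.104]
ft_force: [-4.2, 1.6, 14.6]
finger_gap: 0.0
```

{"fn": "drive_tool", "kwargs": {"moves": [[0.1, 0, 0, 0, 1], [0, 0, 0, 0, 1], [0, 0, 0, 0, 1]]}}

```text
time_s: 33.5
tool_pos: [642.6, -160.1, 114.1]
tool_rot: [-0.106, 1.567, 0.104]
ft_force: [-5.6, 0.9, 17.0]
finger_gap: -0.0
```

{"fn": "drive_tool", "kwargs": {"moves": [[-0.25, 0, 0, 0, 1], [-1, 0, 0, 0, 1], [-1, 0, 0, 0, 1], [0, 0.8, 0.35, 0, 1], [0, 0.8, 0.35, 0, 1], [0, 0.7, 0.3, 0, 1]]}}

```text
time_s: 34.25
tool_pos: [649.1, -134.8, 132.5]
tool_rot: [-0.105, 1.569, 0.105]
ft_force: [-0.2, -0.9, 0.4]
finger_gap: 0.2
```

```bash
python3 v.py b4
```

```text
t 34.25 pos [ 649.1 -134.8  132.5] psi 1.704 tilt -1.0 q1,6 [-0.37 -2.08] F [-0.21 -0.94  0.42] gap 0.2 polar 78.8 -0.663
scene clip 0.92 [671.3 -50.6 116.9] r,ang 91.5 0.401
scene high_edge 0.57 [ 654.8 -109.3  150.9] r,ang 71.6 -0.327
top clip 0.69 [672.3 -48.7 116. ] r,ang 93.2 0.415
```

View pics/b4c.png

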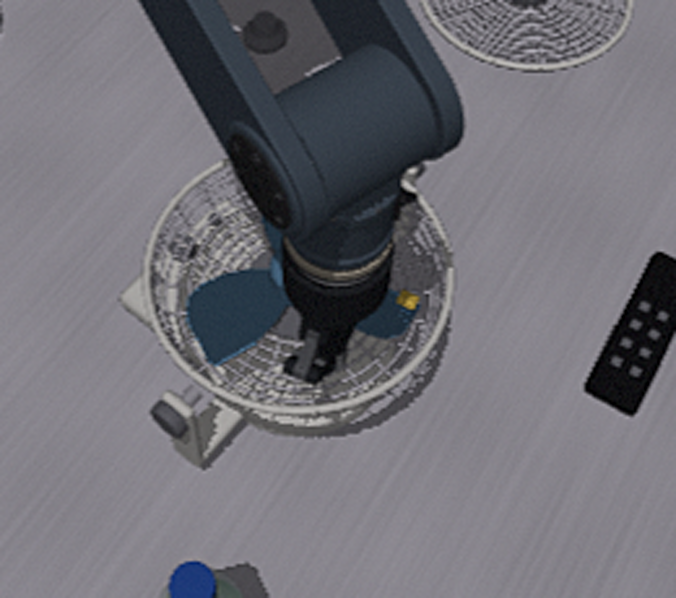

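{"fn": "drive_tool", "kwargs": {"moves": [[-0.15, 0, 0, 0.187, 1], [-0.15, 0, 0, 0.187, 1], [0, 0, 0, 0.187, 1], [0, 0, 0, 0.187, 1], [0, 0, 0, 0.187, 1], [0, 0, 0, 0.187, 1], [0, 0, 0, 0.187, 1], [0, 0, 0, 0.187, 1], [0, 0, 0, 0.187, 1], [0, 0, 0, 0.187, 1], [0, 0, 0, 0.187, 1], [0, 0, 0, 0.187, 1], [0, 0, 0, 0.187, 1], [0, 0, 0, 0.187, 1], [0, 0, 0, 0.187, 1]]}}

```text
time_s: 36.42
tool_pos: [649.1, -136.3, 136.0]
tool_rot: [1.964, 0.463, -1.964]
ft_force: [-1.1, -0.1, 0.7]
finger_gap: 0.2
```

{"fn": "drive_tool", "kwargs": {"moves": [[0, 0, 0, 0.187, 1], [0, 0, 0, 0.187, 1], [0, 0, 0, 0.187, 1], [0, 0, 0, 0.187, 1], [0, 0, 0, 0.187, 1], [0, 0, 0, 0.187, 1], [0, 0, 0, 0.187, 1], [0, 0, 0, 0.187, 1], [0, 0, 0, 0.187, 1], [0, 0, 0, 0.187, 1], [0, 0, 0, 0, 1]]}}

```text
time_s: 37.8
tool_pos: [649.1, -136.3, 136.0]
tool_rot: [-1.335, 1.123, 1.335]
ft_force: [-0.4, 0.5, -0.7]
finger_gap: -0.0
```

```bash
python3 -c "
from h import *
st()"
```

```text
t 37.8 pos [ 649.1 -136.3  136. ] psi -2.969 tilt -1.0 q1,6 [-0.38  2.59] F [-0.36  0.54 -0.72] gap -0.0 polar 79.7 -0.677
```

{"fn": "drive_tool", "kwargs": {"moves": [[0, 0, 0.5, 0, 1], [0, 0, 0.5, 0, 1], [0, 0, 0.5, 0, 1], [0, -0.332, 0.538, -0.09, 1], [0, -0.332, 0.538, -0.09, 1], [0, -0.332, 0.538, -0.09, 1], [0, -0.332, 0.538, -0.09, 1], [0, -0.332, 0.538, -0.09, 1], [0, -0.332, 0.538, -0.09, 1]]}}

```text
time_s: 38.92
tool_pos: [652.8, -83.6, 136.1]
tool_rot: [-1.714, 0.782, 1.712]
ft_force: [0.3, -0.4, -0.7]
finger_gap: 0.2
```

```bash
python3 v.py b5
```

```text
t 38.92 pos [652.8 -83.6 136.1] psi -2.427 tilt -1.0 q1,6 [-0.3   2.13] F [ 0.32 -0.45 -0.74] gap 0.2 polar 65.8 0.042
```

{"fn": "drive_tool", "kwargs": {"moves": [[0, -0.36, 0.53, -0.09, 1], [0, -0.36, 0.53, -0.09, 1], [0, -0.36, 0.53, -0.09, 1], [0, -0.36, 0.53, -0.09, 1], [0, -0.36, 0.53, -0.09, 1], [0, -0.36, 0.53, -0.09, 1], [0, -0.36, 0.53, -0.09, 1], [0, -0.36, 0.53, -0.09, 1], [0, -0.34, 0.53, -0.09, 1], [0, -0.34, 0.53, -0.09, 1], [0, -0.34, 0.53, -0.09, 1], [0, -0.34, 0.53, -0.09, 1]]}}

```text
time_s: 40.72
tool_pos: [610.7, -25.1, 136.1]
tool_rot: [2.105, 0.234, -2.103]
ft_force: [0.0, -0.9, -1.0]
finger_gap: -0.3
```

```bash
python3 v.py b6
```

```text
t 40.73 pos [610.7 -25.1 136.1] psi -1.349 tilt -1.0 q1,6 [-0.22  1.13] F [ 0.02 -0.85 -0.98] gap -0.3 polar 65.7 1.201
scene clip 0.9 [533.7 -11.9 119.9] r,ang 91.5 2.193
scene clip 0.25 [562.6 445.7   2.5] r,ang 532.5 1.617
scene high_edge 0.79 [601.7 -16.  148.9] r,ang 71.8 1.365
```

View pics/b6c.png

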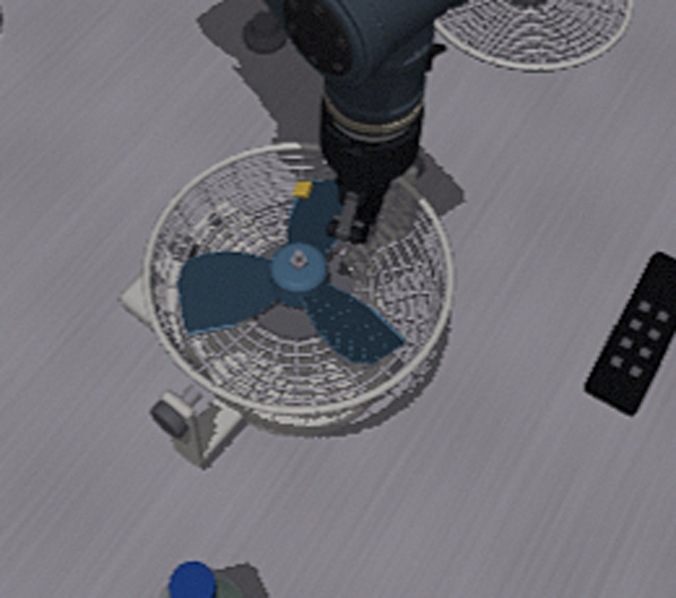

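{"fn": "drive_tool", "kwargs": {"moves": [[0, -0.36, 0.53, -0.09, 1], [0, -0.36, 0.53, -0.09, 1], [0, -0.36, 0.53, -0.09, 1], [0, -0.36, 0.53, -0.09, 1], [0, -0.36, 0.53, -0.09, 1], [0, -0.36, 0.53, -0.09, 1], [0, -0.36, 0.53, -0.09, 1], [0, -0.36, 0.53, -0.09, 1], [0, -0.36, 0.53, -0.09, 1], [0, -0.36, 0.53, -0.09, 1], [0, -0.36, 0.53, -0.09, 1], [0, -0.36, 0.53, -0.09, 1]]}}

```text
time_s: 42.52
tool_pos: [538.2, -33.8, 136.1]
tool_rot: [1.405, 1.069, -1.404]
ft_force: [-0.3, 0.3, -0.2]
finger_gap: -0.2
```

{"fn": "drive_tool", "kwargs": {"moves": [[0, -0.35, 0.53, -0.09, 1], [0, -0.35, 0.53, -0.09, 1], [0, -0.35, 0.53, -0.09, 1], [0, -0.35, 0.53, -0.09, 1], [0, -0.35, 0.53, -0.09, 1], [0, -0.35, 0.53, -0.09, 1], [0, -0.35, 0.53, -0.09, 1], [0, -0.35, 0.53, -0.09, 1], [0, -0.35, 0.53, -0.09, 1], [0, -0.35, 0.53, -0.09, 1]]}}

```text
time_s: 43.78
tool_pos: [511.6, -89.2, 136.1]
tool_rot: [0.733, 1.443, -0.733]
ft_force: [-0.5, 0.6, 0.6]
finger_gap: -0.0
```

```bash
python3 v.py b7
```

```text
t 43.77 pos [511.6 -89.2 136.1] psi 0.631 tilt -1.0 q1,6 [-0.39 -1.02] F [-0.47  0.55  0.57] gap -0.0 polar 75.5 -3.103
scene clip 0.84 [ 532.4 -162.3  117.6] r,ang 93.6 -2.194
scene high_edge 0.56 [ 518.3 -101.   149.9] r,ang 70.2 -2.931
```

{"fn": "drive_tool", "kwargs": {"moves": [[0, -0.35, 0.57, -0.09, 1], [0, -0.35, 0.57, -0.09, 1], [0, -0.35, 0.57, -0.09, 1], [0, -0.35, 0.57, -0.09, 1], [0, -0.35, 0.57, -0.09, 1], [0, -0.35, 0.57, -0.09, 1], [0, -0.35, 0.57, -0.09, 1], [0, -0.35, 0.57, -0.09, 1], [0, -0.35, 0.57, -0.09, 1], [0, -0.35, 0.57, -0.09, 1]]}}

```text
time_s: 45.32
tool_pos: [541.3, -145.8, 135.9]
tool_rot: [0.031, 1.571, -0.031]
ft_force: [-0.2, -0.4, 0.8]
finger_gap: -0.0
```

{"fn": "drive_tool", "kwargs": {"moves": [[0, -0.25, 0.37, -0.06, 1], [0, -0.25, 0.37, -0.06, 1]]}}

```text
time_s: 45.58
tool_pos: [548.6, -150.8, 135.9]
tool_rot: [-0.062, 1.57, 0.063]
ft_force: [-0.5, -0.5, -0.5]
finger_gap: -0.1
```

{"fn": "drive_tool", "kwargs": {"moves": [[0, -0.25, 0.37, -0.06, 1]]}}

```text
time_s: 45.7
tool_pos: [552.5, -153.0, 135.9]
tool_rot: [-0.109, 1.568, 0.11]
ft_force: [-0.8, -0.2, 0.6]
finger_gap: 0.0
```

{"fn": "drive_tool", "kwargs": {"moves": [[0, -0.25, 0.37, -0.06, 1]]}}

```text
time_s: 45.82
tool_pos: [556.5, -154.9, 135.9]
tool_rot: [-0.156, 1.566, 0.157]
ft_force: [-0.5, 0.0, 0.3]
finger_gap: -0.1
```

{"fn": "drive_tool", "kwargs": {"moves": [[0, -0.25, 0.37, -0.06, 1]]}}

```text
time_s: 45.95
tool_pos: [560.6, -156.7, 135.9]
tool_rot: [-0.203, 1.562, 0.204]
ft_force: [-0.3, -0.7, -0.2]
finger_gap: -0.2
```

{"fn": "drive_tool", "kwargs": {"moves": [[0, -0.25, 0.37, -0.06, 1]]}}

```text
time_s: 46.08
tool_pos: [564.8, -158.1, 135.9]
tool_rot: [-0.251, 1.557, 0.251]
ft_force: [-0.2, -0.3, 0.7]
finger_gap: -0.1
```

{"fn": "drive_tool", "kwargs": {"moves": [[0, -0.25, 0.37, -0.06, 1]]}}

```text
time_s: 46.2
tool_pos: [569.1, -159.3, 135.9]
tool_rot: [-0.297, 1.551, 0.298]
ft_force: [0.3, -0.4, -0.6]
finger_gap: 0.2
```

{"fn": "drive_tool", "kwargs": {"moves": [[0, -0.25, 0.37, -0.06, 1]]}}

```text
time_s: 46.32
tool_pos: [573.5, -160.3, 135.9]
tool_rot: [-0.344, 1.544, 0.345]
ft_force: [-0.3, -0.6, -0.7]
finger_gap: -0.0
```

```bash
python3 v.py b8
```

```text
t 46.33 pos [ 573.5 -160.3  135.9] psi 2.01 tilt -1.0 q1,6 [-0.46 -2.47] F [-0.3  -0.58 -0.69] gap -0.0 polar 75.2 -1.751
scene clip 0.86 [ 644.  -157.8  118.8] r,ang 91.4 -0.897
scene high_edge 0.73 [ 581.9 -159.4  148.2] r,ang 73.3 -1.64
```

View pics/b8c.png

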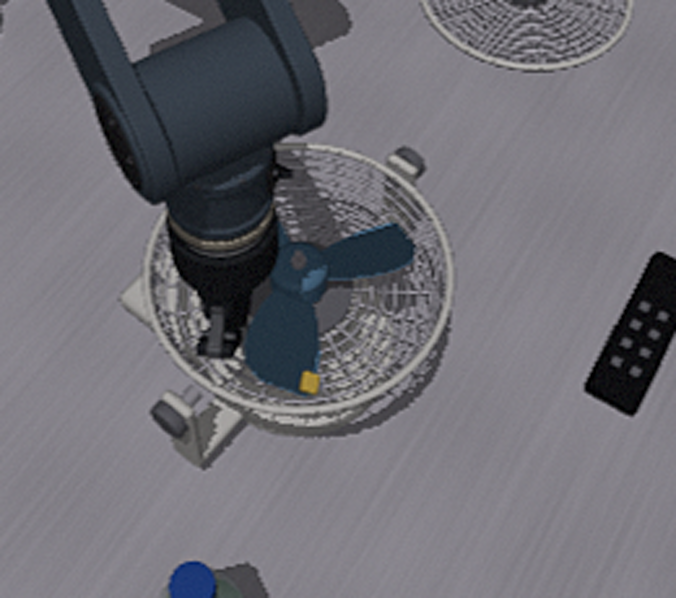

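{"fn": "drive_tool", "kwargs": {"moves": [[0, -0.25, 0.37, -0.06, 1]]}}

```text
time_s: 46.75
tool_pos: [577.3, -161.0, 135.9]
tool_rot: [-0.391, 1.536, 0.392]
ft_force: [0.2, -0.3, 0.9]
finger_gap: -0.2
```

{"fn": "drive_tool", "kwargs": {"moves": [[0, -0.25, 0.37, -0.06, 1]]}}

```text
time_s: 46.88
tool_pos: [582.1, -161.7, 136.0]
tool_rot: [-0.438, 1.526, 0.439]
ft_force: [-1.0, 0.6, 0.1]
finger_gap: 0.3
```

{"fn": "drive_tool", "kwargs": {"moves": [[0, -0.25, 0.37, -0.06, 1]]}}

```text
time_s: 47.0
tool_pos: [586.6, -161.8, 136.0]
tool_rot: [-0.485, 1.516, 0.485]
ft_force: [-0.2, 0.3, 0.2]
finger_gap: -0.0
```

{"fn": "drive_tool", "kwargs": {"moves": [[0, -0.25, 0.37, -0.03, 1]]}}

```text
time_s: 47.12
tool_pos: [591.2, -161.7, 136.0]
tool_rot: [-0.508, 1.511, 0.508]
ft_force: [-0.4, -0.9, -0.8]
finger_gap: -0.2
```

{"fn": "drive_tool", "kwargs": {"moves": [[0, -0.25, 0.37, 0, 1]]}}

```text
time_s: 47.25
tool_pos: [595.8, -161.5, 136.0]
tool_rot: [-0.507, 1.511, 0.507]
ft_force: [-0.3, -0.3, -0.1]
finger_gap: 0.2
```

{"fn": "drive_tool", "kwargs": {"moves": [[0, -0.12, 0.18, 0, 1], [0, 0, 0, 0, 1]]}}

```text
time_s: 47.5
tool_pos: [598.1, -161.4, 136.0]
tool_rot: [-0.507, 1.511, 0.507]
ft_force: [-0.1, 0.5, -0.3]
finger_gap: 0.0
```

```bash
python3 v.py b9
```

```text
t 47.5 pos [ 598.1 -161.4  136. ] psi 2.219 tilt -1.0 q1,6 [-0.44 -2.66] F [-0.11  0.52 -0.33] gap 0.0 polar 75.9 -1.425
scene clip 0.61 [ 661.9 -134.6  117.9] r,ang 89.2 -0.573
scene high_edge 0.86 [ 607.2 -155.9  149.8] r,ang 72.5 -1.288
top clip 0.7 [ 665.  -131.2  113.2] r,ang 90.0 -0.523
```

{"fn": "drive_tool", "kwargs": {"moves": [[0, 0, -0.4, 0, 1], [0, 0, -0.5, 0, 1], [-1.5, 0, 0, 0, 1], [-3, 0, 0, 0, 1], [-3, 0, 0, 0, 1], [-2, 0, 0, 0, 1], [0, 0, 0, 0, 1], [0, 0, 0, 0, 1]]}}

```text
time_s: 48.8
tool_pos: [590.3, -166.7, 230.7]
tool_rot: [-0.507, 1.511, 0.508]
ft_force: [-0.3, -0.1, -0.1]
finger_gap: -0.1
```

```bash
python3 v.py c0; python3 - <<'E'
from h import *
p=bot.capture('scene')
for t in ['front_guard','clamp_nut','screwdriver','water_bottle']:
    r=bot.tip_of(t,p); print(t, r and w(p,r[0]['location']).round(1))
E
```

```text
t 48.8 pos [ 590.3 -166.7  230.7] psi 2.219 tilt -1.0 q1,6 [-0.46 -2.68] F [-0.32 -0.09 -0.08] gap -0.1 polar 80.4 -1.53
scene clip 0.65 [ 663.5 -134.7  118.6] r,ang 90.5 -0.564
scene high_edge 0.88 [ 608.2 -158.8  149.7] r,ang 75.5 -1.286
top clip 0.8 [ 668.8 -130.6  116.7] r,ang 93.1 -0.496
top clip 0.16 [ 669.4 -342.3   -1.4] r,ang 268.9 -1.259
top high_edge 0.7 [ 607.9 -153.5  148.8] r,ang 70.4 -1.269
front_guard [ 5.614e+02  4.444e+02 -3.000e-01]
clamp_nut []
screwdriver [ 369.8 -350.1   -3.5]
water_bottle [ 673.  -345.1   -1.4]
```

View pics/c0.png

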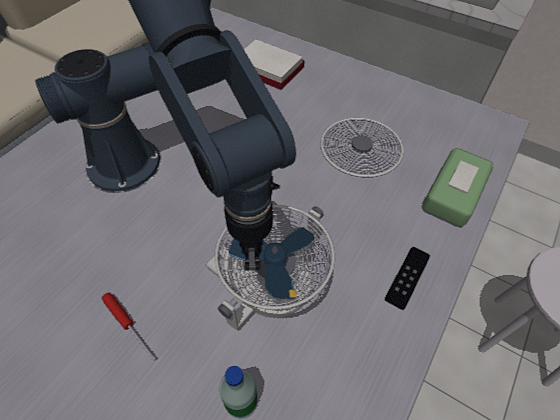

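Gripper is clear of the blades. The clip is at pixel (292,294), past the former bump and not moving. The front guard, screwdriver and bottle are where they were. The arm hides the nut, but nothing went near it.

```bash
python3 -c "
from bench import bot
print(bot.finish_job())"
```

```text
the job is handed in; nothing more can be done
None
```

The knocked-up wires are pressed down level, the blades ran clear when I turned them again, and I handed the job in at about 49 s of the 72 s allowed.

- **Finding the rub:** I pushed the first blade's high edge round counterclockwise. The drag rose to about 4 N with the clip near −0.93 rad in world axes. It fell back to noise after the clip had passed.
- **Pressing:** I swung the clip about 77° past that place and pressed the dome at 92 mm radius. It met the finger at about z 119 mm, gave way at about 9 N, and stopped firmly at about z 114 mm under 17 N. That fits the full 4 mm plus the guard's own give.
- **Check turn:** I turned the blades nearly a full turn so the clip crossed the same place again. The force stayed within sensor noise, about 1 N, so no rub was felt.
- **At the end:** The gripper was lifted clear and the clip was at about −0.55 rad, unchanged between the last pictures.
- **Bystanders:** The front guard, screwdriver and bottle measured within about 5 mm of where they started. The nut was hidden by the arm in the last picture, so I could not measure it, but the arm never went near it.

One weak point: I had only force readings and pictures to go on, so the dent depth is inferred, not measured directly.

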